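Fetch the spice jar from behind the shakers

ROBOT

A 6-joint arm with a two-finger parallel gripper is mounted at the origin on the work surface. World frame = base frame: x ahead of the robot, y to its left, z up, the work surface at z = 0. Lengths are in m, angles in rad, forces in N, time in s.
With the tool pointing down it reaches from about 0.325 to 0.85 m from the base axis. Payload 15.5 kg.
Tool frame: the origin (TCP) lies between the finger pads; the fingertips stand 19 mm ahead of it and the grasp point (between the pads) is the TCP (env.tip_extent is the distance from the TCP to the fingertips, in m); x points along the fingers, y is the direction in which the jaws open and shut, and the axes are right-handed (so a half turn about x gives the same grasp; the last joint's range is limited). The gripper opens to 91 mm and grips with 3 to 60 N. Pads are 32 mm wide; open, the fingers measure 118 mm over their backs; the gripper's body (76 mm by 178 mm) begins 60 mm behind the grasp point.
Start: joints at [1.23, 0.494, 1.345, -0, 1.302, -0.096], TCP at [0.152, 0.606, 0.233] pointing down, gripper open.
Joint ranges: [-2.91, 2.91], [-0.82, 2.16], [0.22, 2.67], [-1.22, 4.37], [0.12, 2.79], [-3.08, 3.08]. Speed limits (rad/s): [1.89, 1.89, 2.57, 3.01, 3.01, 3.01].

INTERFACE

Orientations are given as a rotation vector (axis times angle).
In Python, from station import env gives the robot as it stands. Calls block until the motion is done:
- env.goto(position, orientation): joint-space move of the TCP to a pose.
- env.move_linear(position, rot=None, v=0.15, stop_force=None): straight line of the TCP; rot=None keeps the orientation; v is the mean speed in m/s. With stop_force (N) it stops when the force on the tool has changed by that much, and returns True; else False.
- env.movej(angles): joint-space move.
- env.release() and env.grab(grip_force=None): open the fingers fully, or close them until they stop; grip_force is the grip in N (None keeps the last).
- env.wait(seconds).
- env.ik(position, orientation): joint angles nearest the present ones, or None.
- env.capture(name): name is "scene" or "top" or "wrist"; returns the picture (420x560x3 uint8, red, green, blue); there is no depth.
- env.get_calibration(name): a dict with "vfov" (degrees; the focal length in pixels is half the picture's height over the tangent of half this angle, whatever the lens; pixels are square), "cx", "cy" (the principal point, pixels), "view" (4x4, takes a point from world to camera coordinates); the wrist camera has in their place "T_tool_cam" (4x4, takes a point from camera to tool coordinates, whose origin is the TCP and whose axes are the tool frame's). Camera axes: x right, y up, looking along -z (the intrinsics and any distortion apply to the point x, -y, -z); pixel columns grow to the right and rows downward; lengths in m; the calibration is good to about 2 mm. A picture is of the moment at which its call begins: read the wrist's pose just before it. get_calibration takes no time and is no camera call.
A pose or a line that the arm cannot do raises env.Unreachable and nothing moves.
- env.sign_off(): hands the job in, once; it reports no verdict.
Readings, each from a call of its own:
- env.get_t(): time.
- env.get_joint_positions(): joint angles.
- env.get_joint_velocities(): joint speeds.
- env.get_effort(): joint torques, N m.
- env.get_tool_pos(): TCP position.
- env.get_tool_rot(): TCP orientation.
- env.get_ft_force(): force on the tool from outside, world axes, zero at the start.
- env.get_moment(): the same for the moment, N m.
- env.get_grip_width(): finger opening in m.
Only numpy, scipy, OpenCV 4.12 (cv2) and the standard library are available. Lean on these libraries where they do the work, as an engineer would, in place of code of your own. Each camera call takes 0.05 s, during which the arm holds its last target.

TASK

Clear the three tall shakers out of the wooden caddy and stand them all on the blue tray, leaving the yellow-capped jar where it is until they are all there; then stand the yellow-capped jar upright in the middle of the kitchen scale's black plate while the shakers wait on the tray. Finally put every shaker back upright on the very spot in the caddy where it stood at the start. Tip nothing over, and leave the white-capped jar and the steel cup alone.

Things in the scene. Friction and masses are not known exactly. Their poses are not given: they have to be found in the camera images.
- shaker_red: Tall spice shaker with a red cap and brick-red contents, a cylinder 48 mm across and 138 mm tall (clear body to 118 mm, then a 44 mm wide cap), 0.09 to 0.26 kg. Origin: centre of its underside, z up its axis. One of three that start in the caddy and crowd the short yellow-capped jar; which of them stands at which of the three spots differs from start to start.
- shaker_green: Tall spice shaker with a green cap and olive-green contents, a cylinder 48 mm across and 138 mm tall (clear body to 118 mm, then a 44 mm wide cap), 0.09 to 0.26 kg. Origin: centre of its underside, z up its axis. One of three that start in the caddy and crowd the short yellow-capped jar; which of them stands at which of the three spots differs from start to start.
- shaker_black: Tall spice shaker with a black cap and dark contents, a cylinder 48 mm across and 138 mm tall (clear body to 118 mm, then a 44 mm wide cap), 0.09 to 0.26 kg. Origin: centre of its underside, z up its axis. One of three that start in the caddy and crowd the short yellow-capped jar; which of them stands at which of the three spots differs from start to start.
- jar_yellow: The wanted jar: short, with a yellow cap and orange-brown contents, a cylinder 52 mm across and 62 mm tall (clear body to 45 mm, then a 48 mm wide cap), about 0.09 kg. Origin: centre of its underside, z up its axis. It starts in the caddy, hemmed in by the three tall shakers on the robot's side and to its left and right.
- jar_white: A bystander to leave alone: short jar like the wanted one but with a white cap, a cylinder 52 mm across and 62 mm tall (clear body to 45 mm, then a 48 mm wide cap), about 0.09 kg. Origin: centre of its underside, z up its axis. It stands on the table beyond the tray or the scale.
- cup: A bystander to leave alone: open steel cup, 74 mm across the rim and 60 mm tall. Origin: centre of its underside. It stands on the table beyond the tray or the scale.
- caddy: Fixed low wooden caddy, an open box 170 (x) by 240 (y) by 20 mm tall, walls 4 mm thick, inner floor 4 mm above its origin. Origin: centre of its underside, on the table; x points away from the robot. The shakers start near (-45, 0), (-7, 66) and (-7, -66) mm and the yellow-capped jar near (13, 0) mm in its x, y, each within about 3 mm, all upright on its floor.
- tray: Fixed square blue tray, the side area, 200 by 200 by 18 mm tall, walls 4 mm thick, inner floor 4 mm above its origin. Origin: centre of its underside, on the table. Left or right of the caddy.
- scale: Fixed white kitchen scale on the other side of the caddy. Origin: on the table, right under the centre of its round black plate (124 mm across, with a small white dot at its centre), whose top is 36 mm above the origin. The plate does not move. The white housing is 22 mm tall, 160 mm wide (y), and reaches 132 mm towards the robot (-x) from the origin and 72 mm away from it.

How it is judged:
On the way, in this order (a step that is already met when the one before it is completed fails the run):
1. all three tall shakers stand on the blue tray while the yellow-capped jar is still in its place in the caddy (x of shaker_red in the frame of tray between -0.082 and 0.082 m and y of shaker_red in the frame of tray between -0.082 and 0.082 m and z of each of shaker_red, shaker_green, shaker_black in the frame of tray below 0.01 m and angle between each of shaker_red, shaker_green, shaker_black's own z axis and vertical below 0.12 rad and x of shaker_green in the frame of tray between -0.082 and 0.082 m and y of shaker_green in the frame of tray between -0.082 and 0.082 m and x of shaker_black in the frame of tray between -0.082 and 0.082 m and y of shaker_black in the frame of tray between -0.082 and 0.082 m and distance of jar_yellow from where it was at the start of the episode below 0.03 m), for 0.2 s.
2. the yellow-capped jar stands in the middle of the scale's plate while the three shakers are still on the tray (x of shaker_red in the frame of tray between -0.082 and 0.082 m and y of shaker_red in the frame of tray between -0.082 and 0.082 m and z of each of shaker_red, shaker_green, shaker_black in the frame of tray below 0.01 m and angle between each of shaker_red, shaker_green, shaker_black, jar_yellow's own z axis and vertical below 0.12 rad and x of shaker_green in the frame of tray between -0.082 and 0.082 m and y of shaker_green in the frame of tray between -0.082 and 0.082 m and x of shaker_black in the frame of tray between -0.082 and 0.082 m and y of shaker_black in the frame of tray between -0.082 and 0.082 m and horizontal distance between jar_yellow and scale below 0.015 m and z of jar_yellow in the frame of scale between 0.03 and 0.042 m), for 0.2 s.
At the end, for the whole second after the job is handed in: The yellow-capped jar stands upright on the scale's plate within 15 mm of its centre; each tall shaker stands upright in the caddy within 15 mm of where it stood at the start; the white-capped jar and the cup are within 25 mm of where they were; all released and at rest (horizontal distance between jar_yellow and scale below 0.015 m and z of jar_yellow in the frame of scale between 0.03 and 0.042 m and angle between each of jar_yellow, shaker_red, shaker_green, shaker_black's own z axis and vertical below 0.12 rad and distance of each of shaker_red, shaker_green, shaker_black from where it was at the start of the episode below 0.015 m and linear speed of each of shaker_red, shaker_green, shaker_black, jar_yellow below 0.01 m/s and distance of each of jar_white, cup from where it was at the start of the episode below 0.025 m); the robot touches nothing.
It fails at once if a shaker or jar is tipped over (tilted more than about 35 degrees) (angle between any of shaker_red, shaker_green, shaker_black, jar_yellow, jar_white's own z axis and vertical above 0.6 rad).
It fails at once if the white-capped jar or the cup is moved by more than 25 mm (distance of any of jar_white, cup from where it was at the start of the episode above 0.025 m).
It also fails if it takes over 128 s, if anything falls off the work surface, if the arm or the gripper's body presses on something with over 40 N, if the wrist force passes 120 N, or if a joint passes its speed limit or range.

## Working session

There is one attempt and no reset: what is moved stays moved. The work goes in short steps, each a Python script; the robot and the scene stay as the last script left them, time stands still between calls to the robot, and variables do not carry over. Pictures are saved under pics/ and viewed, and the job is handed in when it is done.

```bash
ls; mkdir -p pics; python3 - <<'E'
from station import env
import cv2,numpy as np
print(env.get_t(),env.get_tool_pos(),env.get_tool_rot(),env.get_grip_width(),env.tip_extent)
for n in("scene","top","wrist"):
    im=env.capture(n); cv2.imwrite(f"pics/{n}0.png",im[:,:,::-1]); c=env.get_calibration(n); print(n,c)
E
```

```text
pics
0.0 [0.15195459 0.60584938 0.23231029] [ 0.19197852  1.56245545 -0.19396854] 0.09119784805735882 0.019
scene {'vfov': 57.722896243119436, 'cx': 280.25322052562797, 'cy': 209.98854576173838, 'view': array([[ 0.65926637,  0.75183226,  0.01077527, -0.40513156],
       [-0.48535604,  0.41456629,  0.76978198,  0.23430004],
       [ 0.57427986, -0.51272122,  0.63821594, -1.24827065],
       [ 0.        ,  0.        ,  0.        ,  1.        ]])}
top {'vfov': 53.53726401450706, 'cx': 273.3796620971011, 'cy': 214.77841960185444, 'view': array([[ 0.01624303, -0.99985377,  0.00534758, -0.01077338],
       [ 0.99850175,  0.0165001 ,  0.05217274, -0.58864324],
       [-0.05225335,  0.00449213,  0.99862376, -1.09374534],
       [ 0.        ,  0.        ,  0.        ,  1.        ]])}
wrist {'vfov': 68.58061997686227, 'cx': 280.6896120342808, 'cy': 211.89254839520578, 'T_tool_cam': array([[ 2.63956375e-05,  2.57256119e-01, -9.66343256e-01,
        -1.52163083e-01],
       [ 9.99998798e-01, -1.50490186e-03, -3.73314145e-04,
        -1.88720972e-04],
       [-1.55028912e-03, -9.66342085e-01, -2.57255849e-01,
        -7.22014105e-02],
       [ 0.00000000e+00,  0.00000000e+00,  0.00000000e+00,
         1.00000000e+00]])}
```

View pics/top0.png

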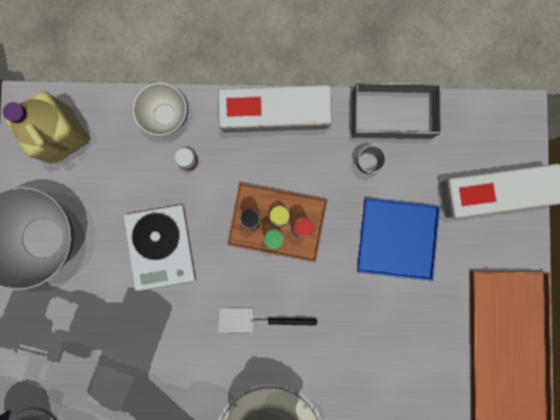

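View pics/scene0.png

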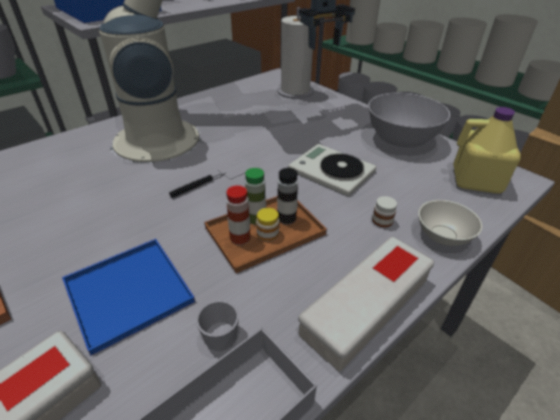

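View pics/wrist0.png

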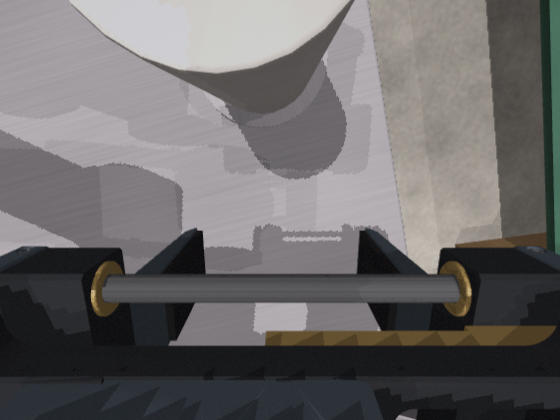

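```bash
cat > h.py <<'E'
import numpy as np,cv2
from scipy.spatial.transform import Rotation as R
def K(c): 
    f=210/np.tan(np.radians(c['vfov']/2)); return f
def ray(c,uv,T=None):
    f=K(c); d=np.array([(uv[0]-c['cx'])/f,-(uv[1]-c['cy'])/f,-1.0])
    M=np.linalg.inv(c['view']) if T is None else T
    return M[:3,3],M[:3,:3]@d
def onz(c,uv,z,T=None):
    o,d=ray(c,uv,T); return o+d*(z-o[2])/d[2]
def proj(c,p,T=None):
    M=c['view'] if T is None else np.linalg.inv(T)
    q=M[:3,:3]@np.asarray(p)+M[:3,3]; f=K(c)
    return np.array([c['cx']+f*q[0]/-q[2],c['cy']-f*q[1]/-q[2]])
def wT(env,c):
    T=np.eye(4);T[:3,:3]=R.from_rotvec(env.get_tool_rot()).as_matrix();T[:3,3]=env.get_tool_pos();return T@c['T_tool_cam']
def down(yaw): # jaw axis (tool y) at angle yaw from world x ; tool x down
    x=np.array([0,0,-1.]);y=np.array([np.cos(yaw),np.sin(yaw),0]);z=np.cross(x,y)
    return R.from_matrix(np.c_[x,y,z]).as_rotvec()
def comps(m,amin):
    n,l,s,c=cv2.connectedComponentsWithStats(m.astype(np.uint8)); 
    return [(int(s[i,4]),c[i],l==i) for i in range(1,n) if s[i,4]>=amin]
E
python3 - <<'E'
from h import *
from station import env
im=cv2.imread('pics/top0.png'); c=env.get_calibration('top')
big=cv2.resize(im[150:300,110:450],None,fx=2.3,fy=2.3,interpolation=cv2.INTER_CUBIC); cv2.imwrite('pics/topz.png',big)
hsv=cv2.cvtColor(im,cv2.COLOR_BGR2HSV).astype(int);H,S,V=hsv[...,0],hsv[...,1],hsv[...,2]
roi=np.zeros(H.shape,bool);roi[180:265,225:330]=1
caps={'red':((H<4)|(H>172))&(S>170)&(V>120)&roi,'green':(H>45)&(H<80)&(S>100)&roi,'yellow':(H>24)&(H<34)&(S>120)&(V>120)&roi,'black':(V<60)&roi}
for k,m in caps.items():
    for a,ce,_ in comps(m,25): print(k,a,ce.round(1),onz(c,ce,.066 if k=='yellow' else .142).round(4))
def rect(m,z,n):
    a,ce,mm=max(comps(m,50),key=lambda t:t[0])
    r=cv2.minAreaRect(cv2.findContours(mm.astype(np.uint8),0,1)[0][0]); b=[onz(c,p,z) for p in cv2.boxPoints(r)]
    b=np.array(b); print(n,a,b.mean(0).round(4),b.round(4).tolist(),[round(float(np.linalg.norm(b[i]-b[i-1])),4) for i in(0,1)])
rect((H>100)&(H<125)&(S>150),.018,'tray')
wood=(H<15)&(S>90)&roi
rect(cv2.morphologyEx((wood|caps['black']|caps['green']|caps['yellow']|caps['red']).astype(np.uint8),cv2.MORPH_CLOSE,np.ones((9,9))),.02,'caddy')
r2=np.zeros_like(roi);r2[200:275,125:190]=1
a,ce,mm=max(comps((V<70)&r2,50),key=lambda t:t[0]); (e,ax,an)=cv2.fitEllipse(cv2.findContours(mm.astype(np.uint8),0,1)[0][0]);print('plate',e,ax,onz(c,e,.036),ax[0]/K(c)*(1.09-.036))
r3=np.zeros_like(roi);r3[225:250,145:168]=1
for a,ce,_ in comps((V>100)&r3,3):print('dot',a,ce,onz(c,ce,.036))
E
```

```text
red 188 [304.4 226. ] [ 0.5569 -0.0741  0.142 ]
green 227 [273.3 238.9] [ 0.5253 -0.0013  0.142 ]
yellow 271 [279.2 214.6] [ 0.5868 -0.0156  0.066 ]
black 222 [249.4 217.9] [0.5738 0.0558 0.142 ]
tray 5447 [ 0.5318 -0.3339  0.018 ] [[0.4441, -0.2245, 0.018], [0.6383, -0.2451, 0.018], [0.6195, -0.4441, 0.018], [0.4255, -0.4217, 0.018]] [0.1981, 0.1953]
caddy 5613 [ 0.5711 -0.0111  0.02  ] [[0.509, 0.1196, 0.02], [0.6741, 0.0915, 0.02], [0.633, -0.1427, 0.02], [0.4683, -0.1127, 0.02]] [0.2359, 0.1675]
plate (155.19322204589844, 235.92127990722656) (44.16597366333008, 45.44414520263672) [0.52745654 0.30577441 0.036     ] 0.11182185891077169
dot 83 [154.75903614 236.        ] [0.52723356 0.30689676 0.036     ]
```

View pics/topz.png

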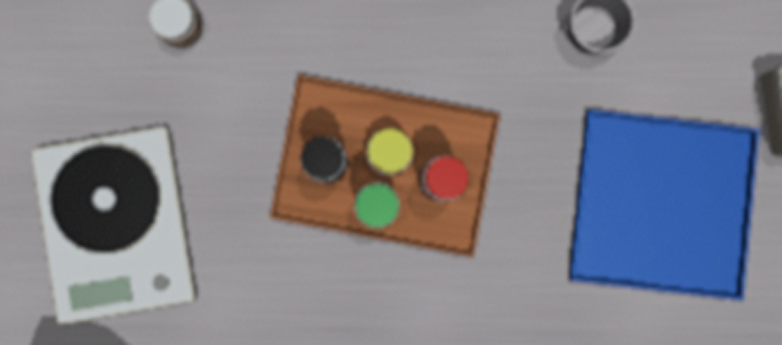

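```bash
python3 - <<'E'
from h import *
from station import env
for p in([.555,-.074,.10],[.555,-.074,.27],[.574,.056,.1],[.525,-.001,.1],[.54,-.40,.27],[.54,-.27,.1],[.527,.306,.07],[.587,-.015,.035]):
    print(p,[ (lambda q:None if q is None else q.round(2).tolist())(env.ik(p,down(y))) for y in (-.14,np.pi-.14)])
p=[.57,.09,.33]
q=[env.ik(p,down(y)) for y in(-.14,np.pi-.14)]
print(q)
E
```

```text
[0.555, -0.074, 0.1] [[-0.24, 0.57, 1.65, -0.0, 0.92, -0.1], [-0.24, 0.57, 1.65, 0.0, 0.92, 3.04]]
[0.555, -0.074, 0.27] [[-0.24, 0.37, 1.46, -0.0, 1.32, -0.1], [-0.24, 0.37, 1.46, 0.0, 1.32, 3.04]]
[0.574, 0.056, 0.1] [[-0.01, 0.59, 1.61, -0.0, 0.95, 0.13], [-0.01, 0.59, 1.61, 0.0, 0.95, -3.01]]
[0.525, -0.001, 0.1] [[-0.12, 0.53, 1.74, -0.0, 0.87, 0.02], None]
[0.54, -0.4, 0.27] [[-0.73, 0.53, 1.17, -0.0, 1.44, -0.59], [-0.73, 0.53, 1.17, 0.0, 1.44, 2.56]]
[0.54, -0.27, 0.1] [[-0.56, 0.62, 1.54, -0.0, 0.99, -0.42], [-0.56, 0.62, 1.54, 0.0, 0.99, 2.72]]
[0.527, 0.306, 0.07] [[0.43, 0.66, 1.54, -0.0, 0.93, 0.57], [0.43, 0.66, 1.54, 0.0, 0.93, -2.57]]
[0.587, -0.015, 0.035] [[-0.13, 0.69, 1.62, -0.0, 0.83, 0.01], None]
[array([ 5.31354874e-02,  3.46493312e-01,  1.32048325e+00, -4.44089210e-16,
        1.47461610e+00,  1.93135487e-01]), array([ 0.05313549,  0.34649331,  1.32048325,  0.        ,  1.4746161 ,
       -2.94845717])]
```

```bash
python3 - <<'E'
from h import *
from station import env
env.goto([.57,.09,.34],down(-.14)); c=env.get_calibration('wrist'); env.wait(.2)
T=wT(env,c); im=env.capture('wrist')[:,:,::-1].copy(); np.save('wT1.npy',T); cv2.imwrite('pics/w1.png',im); print(env.get_t())
hsv=cv2.cvtColor(im,cv2.COLOR_BGR2HSV).astype(int);H,S,V=hsv[...,0],hsv[...,1],hsv[...,2]
for k,m in {'red':((H<4)|(H>172))&(S>170)&(V>120),'green':(H>45)&(H<80)&(S>100),'yellow':(H>24)&(H<34)&(S>120)&(V>120)}.items():
    for a,ce,_ in comps(m,300): print(k,a,ce.round(1),onz(c,ce,.066 if k=='yellow' else .142,T).round(4))
E
```

```text
2.7917
red 2316 [496.3 160.4] [0.816  0.0958 0.142 ]
red 700 [287.7 317.5] [ 0.5568 -0.0719  0.142 ]
green 638 [257.  263.6] [0.5293 0.0082 0.142 ]
yellow 706 [302.1 251.9] [ 0.5875 -0.0156  0.066 ]
```

View pics/w1.png

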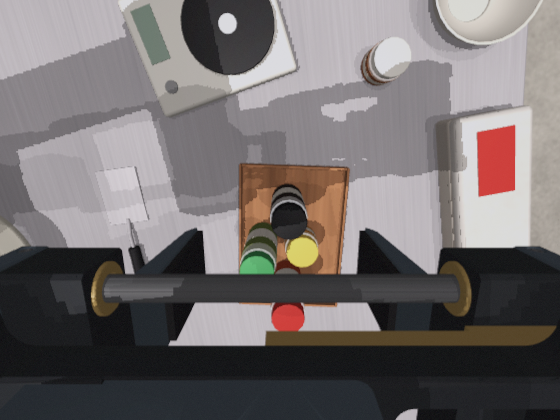

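```bash
cat >> h.py <<'E'
GZ=.100; YAW=-.14
TC=np.array([.532,-.334]); TY=np.array([.094,.9956])
SP={'red':np.array([.5562,-.0735]),'green':np.array([.5258,-.0015]),'black':np.array([.574,.0555])}
SLOT={'red':TC-.058*TY,'black':TC,'green':TC+.058*TY}
def pick(env,xy,z=GZ,yaw=YAW,top=.27,f=25):
    r=down(yaw)
    env.goto([*xy,max(z+.08,.19) if z>.09 else z+.12],r)
    env.move_linear([*xy,z],v=.15); env.grab(grip_force=f); print('grip',env.get_grip_width(),env.get_t())
    env.move_linear([*xy,top],v=.25); print('held',env.get_grip_width())
def place(env,xy,z=GZ+.001,yaw=YAW,top=.27,up=.19):
    r=down(yaw)
    env.goto([*xy,top],r)
    env.move_linear([*xy,z+.02],v=.25); s=env.move_linear([*xy,z],v=.05,stop_force=8); env.wait(.1)
    print('placed',s,env.get_tool_pos().round(4),env.get_t()); env.release(); env.move_linear([*xy,up],v=.2)
def snap(env,n,f):
    im=env.capture(n)[:,:,::-1].copy(); cv2.imwrite(f'pics/{f}.png',im); return im
E
python3 - <<'E'
from h import *
from station import env
c=env.get_calibration('wrist');print('dot',onz(c,(228,23),.036,np.load('wT1.npy')))
pick(env,SP['red']); place(env,SLOT['red'])
snap(env,'scene','s1');snap(env,'top','t1')
E
```

```text
dot [0.52987835 0.30618273 0.036     ]
grip 0.04754459637448523 5.1667
held 0.04787762121229485
placed True [ 0.5262 -0.3915  0.1   ] 8.5333
```

View pics/s1.png

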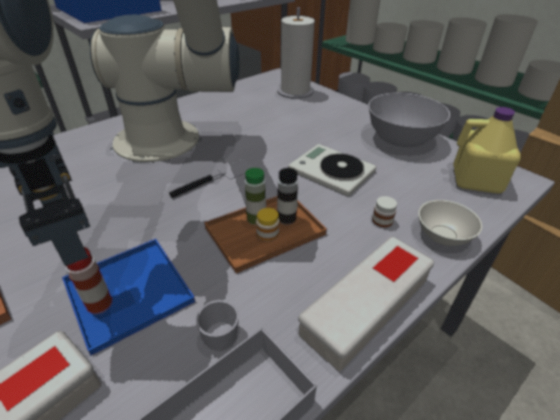

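View pics/t1.png

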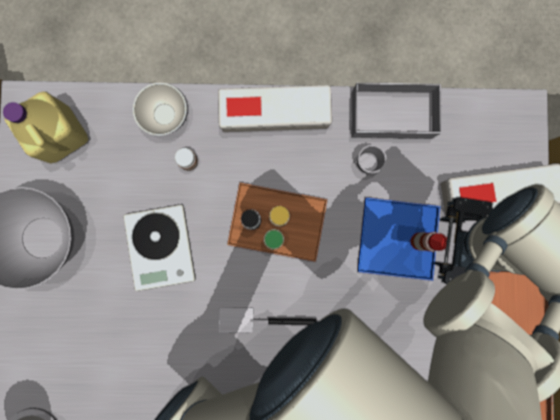

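```bash
python3 - <<'E'
from h import *
from station import env
env.move_linear([*SLOT['red'],.27],v=.3)
pick(env,SP['black'],top=.28); place(env,SLOT['black'],top=.28,up=.27)
pick(env,SP['green'],top=.28); place(env,SLOT['green'],top=.28,up=.27)
env.goto([.50,.15,.30],down(YAW))
snap(env,'scene','s2');snap(env,'top','t2');print(env.get_t())
E
```

```text
grip 0.04757909048624685 13.6083
held 0.047593600334404684
placed True [ 0.5318 -0.3338  0.0999] 17.2917
grip 0.04730786460971271 21.8667
held 0.04767554758779094
placed False [ 0.5374 -0.2763  0.101 ] 25.2333
28.7083
```

View pics/s2.png

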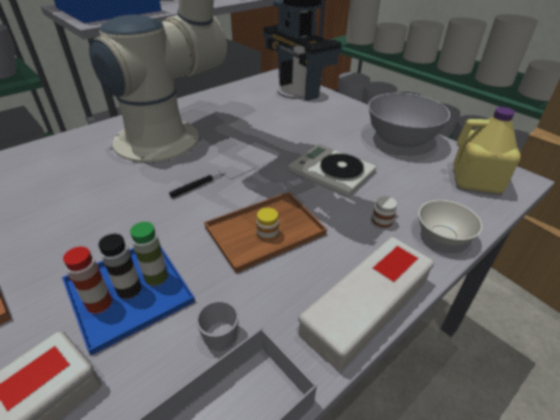

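View pics/t2.png

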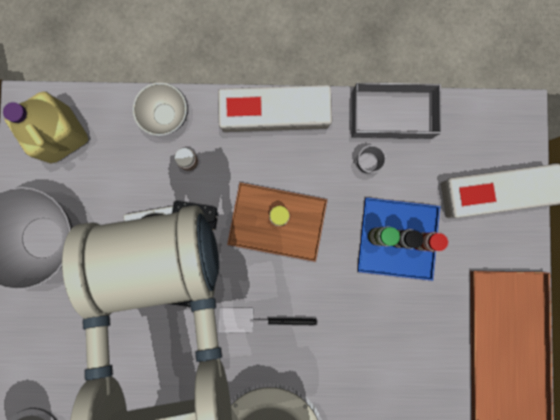

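```bash
python3 - <<'E'
from h import *
from station import env
im=cv2.imread('pics/t2.png'); c=env.get_calibration('top')
hsv=cv2.cvtColor(im,cv2.COLOR_BGR2HSV).astype(int);H,S,V=hsv[...,0],hsv[...,1],hsv[...,2]
for k,m,z in [('red',((H<4)|(H>172))&(S>170)&(V>120),.142),('green',(H>45)&(H<80)&(S>100),.142),('yellow',(H>24)&(H<34)&(S>120)&(V>120),.066)]:
    m=m.copy(); m[:,:230]=0;m[:180]=0;m[270:]=0;m[:,450:]=0
    for a,ce,_ in comps(m,100): print(k,a,ce.round(1),onz(c,ce,z).round(4))
env.goto([.587,-.0155,.2],down(YAW))
pick(env,[.587,-.0155],z=.034,top=.2)
place(env,[.5283,.3065],z=.067,top=.2,up=.2)
env.goto([.50,.08,.30],down(YAW))
snap(env,'scene','s3');im=snap(env,'top','t3');print(env.get_t())
hsv=cv2.cvtColor(im,cv2.COLOR_BGR2HSV).astype(int);H,S,V=hsv[...,0],hsv[...,1],hsv[...,2]
m=(H>24)&(H<34)&(S>120)&(V>120);m[:,:120]=0
for a,ce,_ in comps(m,60): print('y',a,ce,onz(c,ce,.098))
E
```

```text
red 220 [437.9 241.7] [ 0.5251 -0.3893  0.142 ]
green 282 [390.1 236. ] [ 0.5365 -0.2764  0.142 ]
yellow 270 [279.1 214.6] [ 0.5867 -0.0155  0.066 ]
grip 0.05184299475188728 31.5
held 0.05177321537225292
placed False [0.5283 0.3065 0.0671] 34.8083
37.4583
```

View pics/t3.png

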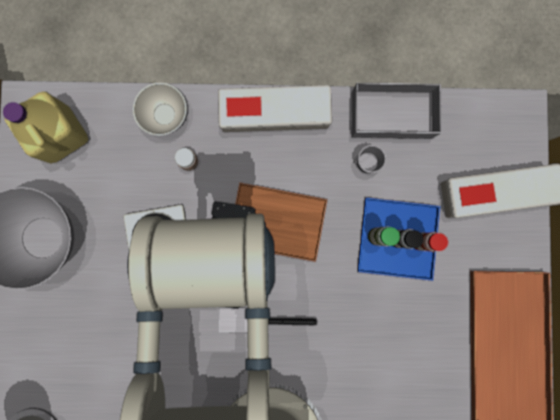

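View pics/s3.png

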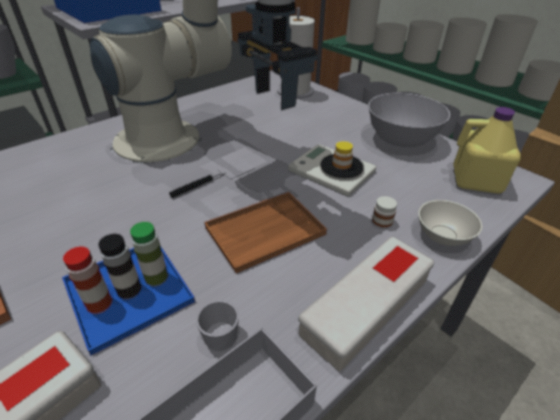

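```bash
python3 - <<'E'
from h import *
from station import env
env.goto([*SLOT['green'],.27],down(YAW)); im=snap(env,'top','t4');print(env.get_t());c=env.get_calibration('top')
hsv=cv2.cvtColor(im,cv2.COLOR_BGR2HSV).astype(int);H,S,V=hsv[...,0],hsv[...,1],hsv[...,2]
m=(H>22)&(H<34)&(S>110)&(V>110);m[:200]=0;m[:,:120]=0
for a,ce,_ in comps(m,60): print('y',a,ce,onz(c,ce,.098))
cv2.imwrite('pics/t4z.png',cv2.resize(im[195:295,115:200],None,fx=5,fy=5))
E
```

```text
38.8583
y 325 [148.09230769 236.22153846] [0.52662755 0.30593548 0.098     ]
```

View pics/t4z.png

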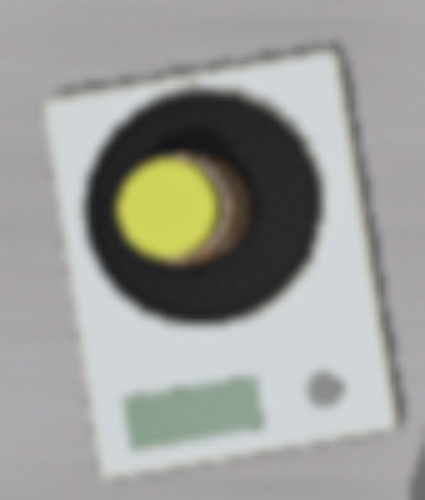

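```bash
python3 - <<'E'
from h import *
from station import env
for k in('green','black','red'):
    pick(env,SLOT[k],top=.28); place(env,SP[k],top=.28,up=.27)
env.goto([.40,-.30,.30],down(YAW)); env.wait(.5)
snap(env,'scene','s5'); im=snap(env,'top','t5');print(env.get_t());c=env.get_calibration('top')
hsv=cv2.cvtColor(im,cv2.COLOR_BGR2HSV).astype(int);H,S,V=hsv[...,0],hsv[...,1],hsv[...,2]
roi=np.zeros(H.shape,bool);roi[180:265,120:330]=1; r2=roi.copy();r2[:,:225]=0
for k,m,z in [('red',((H<4)|(H>172))&(S>170)&(V>120)&r2,.142),('green',(H>45)&(H<80)&(S>100)&r2,.142),('yellow',(H>22)&(H<34)&(S>110)&(V>110)&roi,.098),('black',(V<60)&r2,.142)]:
    for a,ce,_ in comps(m,60): print(k,a,ce.round(1),onz(c,ce,z).round(4))
E
```

```text
grip 0.047743890971957526 40.7583
held 0.04717483329056931
placed False [ 0.5258 -0.0015  0.1011] 44.125
grip 0.04778185775802662 48.6917
held 0.0479561939665649
placed True [0.5737 0.0555 0.1   ] 52.375
grip 0.047952535309262585 57.3333
held 0.04753961391307092
placed False [ 0.5563 -0.0735  0.1011] 60.85
64.3167
red 166 [304.9 225.3] [ 0.5586 -0.0753  0.142 ]
green 229 [273.3 239. ] [ 0.525  -0.0014  0.142 ]
yellow 323 [148.1 236.2] [0.5266 0.306  0.098 ]
black 219 [249.2 218.3] [0.5728 0.0563 0.142 ]
```

View pics/s5.png

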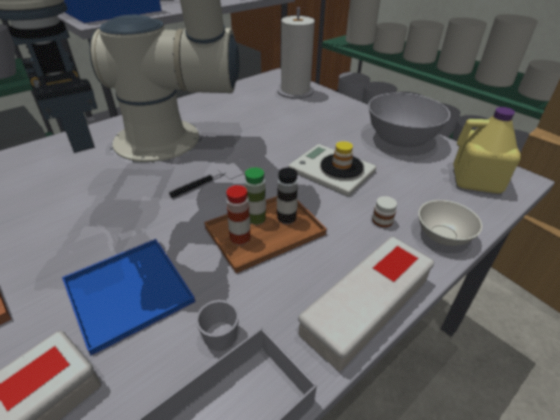

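View pics/t5.png

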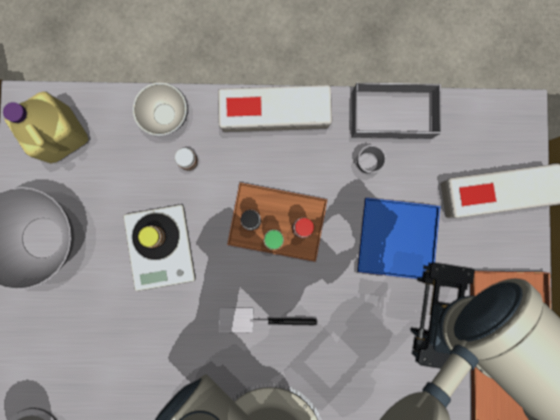

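All three shakers are back within about 2 mm of where they started, judged by their caps. The jar is centred on the plate, the bystanders have not moved and the arm is clear.

```bash
python3 -c "
from station import env
env.sign_off();print(env.get_t())"
```

```text
the job is handed in; nothing more can be done
the job is handed in; nothing more can be done
```

The job is done and handed in at about 64 s of the 128 s allowed; signing off gave no verdict.

**What I did:** I moved the red, black and green shakers, in that order, to a row on the blue tray, with the yellow-capped jar still in the caddy. Then I stood the jar on the scale's plate and put green, black and red back on their own spots.

**Last checks, from the top and scene pictures:**
- **Shakers:** all three stand upright in the caddy, with their caps within about 2 mm of their first measured positions. The red reading is the least certain, because part of its cap fell outside the colour mask.
- **Yellow-capped jar:** it stands upright, measured about 1–3 mm from the plate's centre. The top and wrist cameras disagree by about 2.5 mm on where the plate's centre dot is.
- **Bystanders:** the white-capped jar and the steel cup look unmoved in the pictures; I did not measure them.
- **Arm:** the gripper is open and clear of everything.

No check failed. On three of the seven placings the 8 N contact stop triggered as the shaker touched down. The other four reached the set height without triggering it, about 1 mm above the resting height.

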